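# Tip the pin nest down and push it home against the fence

### The arm

A 7-joint arm with a two-finger parallel gripper is mounted at the origin on a cart in front of the work surface, level with it; the furniture and walls round the work are solid. World frame = base frame: x ahead of the robot, y to its left, z up, the work surface at z = 0. Lengths are in mm, angles in rad, forces in N, time in s.
With the tool pointing down it reaches from about 400 to 875 mm from the base axis. Payload 19.3 kg.
Tool frame: the origin (TCP) lies midway between the tips of the shut fingers; the grasp point (between the pads) lies 19 mm behind it (manip.pinch_z is the distance from the TCP to the grasp point, in mm); z points along the fingers, y is the line along which they close (so a half turn about z gives the same grasp; the last joint's range is limited). The gripper opens to 85 mm and grips with 20 to 120 N. Pads are 22 mm wide; open, the fingers measure 114 mm over their backs; the gripper's body (76 mm by 85 mm) begins 54 mm behind the grasp point. The pads swing forward as they close: fully open they stand 13 mm farther back than shut.
Start: joints at [-1.183, 0.521, -0.036, 1.599, 0.021, 1.021, -0.113], TCP at [276.251, 560.625, 231.291] pointing down, gripper open.
Joint ranges: [-2.91, 2.91], [-0.3, 2.13], [-1.5, 1.42], [0.17, 2.43], [-1.26, 4.41], [0.16, 1.93], [-2.52, 2.52]. Speed limits (rad/s): [1.89, 1.89, 2.39, 2.39, 3.01, 3.01, 3.01].

### API

Orientations are given as a unit quaternion [w, x, y, z].
In Python, from bench import manip, get_image, camera_model, models gives the robot as it stands.
- The arm moves only by the tool send_rows, never from a script. Its argument "targets" is a list of rows, each a list of 7 numbers: the shift along the tool's x, y, z as a fraction of full scale, then the turn, a rotation vector about the tool's x, y, z as a fraction of full scale, then the opening, from 0 (shut) to 1 (fully open). A call has 1 to 12 rows; each row shifts and turns the commanded pose from where the row before left it, along the tool's axes as they then stand; what a row does not reach is not made up. Full scale, the value 1, is 0.05 m for a shift and 0.12 rad for a turn. A row lasts 1/10 s, in which the tool goes at most 50 mm and 8.59 degrees, less where a joint would pass 70% of its speed; a pose out of reach is approached as far as the arm can. A call with a number of a shift or a turn outside -1 to 1 is refused whole. A call with a gripper value outside its range is refused whole. The fingers move at their own pace and stop on an object; "squeeze" is the grip in N (left out, the last holds). Time passes only in rows, so rows that do not move let the fingers close. It gives the time, the measured TCP pose, the force, the opening and the grip force at its end, in the units of the state.
- manip.read_state(): the state, without advancing time (a new reading comes with each control period).
- get_image(name): name is "scene" or "top" or "wrist"; returns the picture (480x640x3 uint8, blue, green, red); there is no depth.
- camera_model(name): a dict with "intrinsics" (3x3 intrinsics, pixels), "position" and "rotation" of the camera in the world. Camera axes: x right, y down, z forward; pixel columns grow to the right and rows downward; lengths in mm; the calibration is good to about 2 mm. A picture is of the moment at which its call begins: read the wrist's pose just before it. camera_model takes no time and is no camera call; for the wrist camera it gives the pose at the moment of the call.
- manip.finish_job(): hands the job in; it is judged then, once.
Trained networks look in the newest picture that a camera, given by its name, has taken for a name from the list of things; names that differ only in an ending like _2 or _b are one class to them, and where a whole thing is asked for, a point or a joint stands for the part that bears it (a point fixed in the world has none). Each returns a list of dicts, best first, with "confidence" (0 to 1); they miss things now and then, are a little off and sometimes report something else, mostly with a low value. They report only what shows in the picture. A call takes as long as a camera call. They do not tell look-alikes from the thing itself.
- models.look_for(camera, label): "bbox" ([centre column, centre row, width, height] in pixels, round what is visible of it).
- models.outline_of(camera, label): "mask" (480x640 bool, what is visible of it) and "bbox" ([centre column, centre row, width, height] in pixels, round what is visible of it).
The state is a dict: "time_s": time; "qpos": joint angles; "joint_vel": joint speeds; "joint_torque": joint torques, N m; "eef_pos": TCP position; "eef_rot": TCP orientation; "wrist_force": force on the tool from outside, world axes, zero at the start; "wrist_torque": the same for the moment, N m; "gripper_width": finger opening in mm; "gripper_force": force on a finger pad.
Only numpy, scipy, OpenCV 4.12 (cv2) and the standard library are available. Lean on these libraries where they do the work, as an engineer would, in place of code of your own. Each camera call takes 0.05 s, during which the arm holds its last target. There are 200 camera calls.

### The job

The brown pin nest has been left standing on its long edge in front of the aluminium fence bar. With the fingertips, push its top over towards the bar so that it lies on its base with the pins up, then push it along the table until its edge is flush against the bar, all of that edge within the bar's length. It is only to be pushed, never picked up or lifted off the table; leave the loupe, the stamp and the binder clip where they are.

Things in the scene. Friction and masses are not known exactly. Their poses are not given: they have to be found in the camera images.
- nest: Loose pin nest, about 0.15 kg: brown plate 60 (x) x 90 (y) x 12 (z) mm, pins on its +z side. Origin: centre of the bare underside; z points out of the pin side. Starts standing on its long -x side: 60 mm tall, 12 mm thick, x up, origin 30 mm high, underside facing the fence (square to it within 0.25 rad), pins away from it. It falls over once leant 11 deg. Goal: z up, x towards the fence
- nest_pins (a point): centre of the pin field, at (0, 0, 16) mm in the nest's frame: a block 44 x 70 mm, 4 mm above the plate, with thin pins on it. Two 5 mm posts at (-22, 40) and (22, -40) mm rise 10 mm above the plate. The outermost 8 mm of the plate along both 90 mm sides is bare between the corners
- nest_lead_left (a point): one end of the nest's leading lower edge, at (+30, +45, 0) mm in the nest's frame
- nest_lead_right (a point): the other end of the nest's leading lower edge, at (+30, -45, 0) mm in the nest's frame
- nest_heel (a point): middle of the nest's edge between underside and -x side, at (-30, 0, 0) mm in the nest's frame; the edge about which it tips, which stays on the table
- fence: Straight aluminium bar screwed to the table, 16 mm deep (x) x 220 mm long (y) x 18 mm high, two dark cap screws on top rise 4 mm more. Origin: centre of its underside; its -x side, 8 mm from the origin, faces the nest, so +x is the direction in which the nest is to be pushed
- fence_face (a point): middle of the length of the bar's face that looks to the nest, 6 mm above the table; x points into the bar, y along it
- eye_loupe: black eye loupe, 38 mm across, 36 mm tall, standing on the table; origin: centre of its underside; must stay
- stamp: black hand stamp, 24 mm across, 60 mm tall, standing upright; origin: centre of its underside; must stay
- clip: binder clip, 32 x 42 x 17 mm, lying on the table; origin: centre of its underside; must stay
There are look-alikes about, which are no part of the job. What is shaped like the nest but pink or yellow is not meant.

How it is judged:
By the outcome, as a careful person would: the job done as asked, in the order asked, and still so for the second after the job is handed in, with the robot touching nothing.
It also fails if it takes over 42 s, if anything falls off the work surface, if the arm or the gripper's body presses on something with over 40 N, if the wrist force passes 120 N, or if a joint passes its speed limit or range.

## Working session

There is one attempt and no reset: what is moved stays moved. The work goes in short steps, Python scripts to look and compute and a tool call to move; the robot and the scene stay as the last step left them, time stands still between calls to the robot, and variables do not carry over. Pictures are saved under pics/ and viewed, at most 10 in all, crops included, and the job is handed in when it is done.

Besides the shell and the picture viewer there is one more tool, called after "Call:" by a JSON object that holds its "op" and its "data", one argument or row to a line. send_rows: Moves the arm, as the interface text tells. Its arguments: {"type":"object","properties":{"targets":{"type":"array"},"squeeze":{"type":"number"}},"required":["targets"]}

```bash
ls; mkdir -p pics
cat > h.py <<'E'
import numpy as np, cv2
from bench import manip, get_image, camera_model, models
def proj(cam,P):
    m=camera_model(cam); R=np.array(m["rotation"]); p=(np.atleast_2d(P)-np.array(m["position"]))@R
    q=p@np.array(m["intrinsics"]).T; return q[:,:2]/q[:,2:]
def unproj(cam,uv,z,m=None):
    m=m or camera_model(cam); R=np.array(m["rotation"]); uv=np.atleast_2d(uv)
    d=np.c_[uv,np.ones(len(uv))]@np.linalg.inv(np.array(m["intrinsics"])).T@R.T
    c=np.array(m["position"]); return c+d*((z-c[2])/d[:,2:])
E
python3 - <<'E'
from h import *
s=manip.read_state(); print(s)
for c in("top","scene"):
    im=get_image(c); cv2.imwrite(f"pics/{c}1.png",im)
    m=camera_model(c);print(c,np.round(m["position"]),np.round(m["rotation"],3).tolist(),m["intrinsics"])
    for l in("nest","fence","eye_loupe","stamp","clip"):
        for r in models.look_for(c,l)[:3]:
            b=np.array(r["bbox"]);print(c,l,round(r["confidence"],2),b.round(),unproj(c,b[:2],0)[0].round())
E
```

```text
pics
{'time_s': 0.0, 'qpos': array([-1.18319565,  0.52202573, -0.03635586,  1.60000729,  0.02121523,
        1.02108297, -0.11280146]), 'joint_vel': array([ 0.00053621, -0.00117124,  0.00217651,  0.00052052,  0.00068634,
       -0.00048354,  0.00081259]), 'joint_torque': array([ 1.23924507e-03, -9.27116132e+01,  1.98057085e+00, -3.69934630e+01,
        1.78530364e-02,  8.15869396e-03,  5.41241718e-06]), 'eef_pos': array([276.10855228, 560.32950863, 230.71836495]), 'eef_rot': array([-9.00116239e-05,  2.26896325e-01,  9.73918751e-01, -5.61731765e-04]), 'wrist_force': array([0.11534441, 0.22205183, 0.02444825]), 'wrist_torque': array([-0.04600238,  0.02714667, -0.01436004]), 'gripper_force': 0.0, 'gripper_width': 85.35465867218788}
top [ 454.   40. 1022.] [0.023, -0.698, 0.715, -0.029] [[575.14279819   0.         320.05785874]
 [  0.         575.14279819 242.01938821]
 [  0.           0.           1.        ]]Traceback (most recent call last):
  File "<stdin>", line 8, in <module>
  File "h.py", line 8, in unproj
    d=np.c_[uv,np.ones(len(uv))]@np.linalg.inv(np.array(m["intrinsics"])).T@R.T
      ~~~~~~~~~~~~~~~~~~~~~~~~~~~~~~~~~~~~~~~~~~~~~~~~~~~~~~~~~~~~~~~~~~~~~^~~~
ValueError: matmul: Input operand 1 has a mismatch in its core dimension 0, with gufunc signature (n?,k),(k,m?)->(n?,m?) (size 4 is different from 3)
```

```bash
sed -i 's/R=np.array(m\["rotation"\])/R=rot(m["rotation"])/; 2a from scipy.spatial.transform import Rotation\ndef rot(q): return Rotation.from_quat(np.roll(q,-1)).as_matrix()' h.py
python3 - <<'E'
from h import *
for c in("top","scene"):
    im=get_image(c); cv2.imwrite(f"pics/{c}1.png",im)
    m=camera_model(c);print(c,np.round(m["position"]),rot(m["rotation"]).round(2).tolist())
    for l in("nest","fence","eye_loupe","stamp","clip"):
        for r in models.look_for(c,l)[:3]:
            b=np.array(r["bbox"]);print(c,l,round(r["confidence"],2),b.round(),unproj(c,b[:2],0)[0].round())
E
```

```text
top [ 454.   40. 1022.] [[-0.03, -1.0, 0.07], [-1.0, 0.02, -0.01], [0.01, -0.07, -1.0]]
top nest 0.96 [250. 324.  44.  46.] [386. 156.   0.]
top nest 0.81 [260. 249.  45.  49.] [518. 137.   0.]
top nest 0.56 [333. 240.  52.  20.] [532.   6.   0.]
top fence 0.7 [349. 184. 123.  42.] [632. -25.   0.]
top fence 0.27 [430. 230.  20.  16.] [ 545. -168.    0.]
top eye_loupe 0.51 [245. 186.  23.  24.] [633. 161.   0.]
top stamp 0.47 [432. 231.  20.  15.] [ 543. -170.    0.]
top stamp 0.28 [351. 180. 121.  44.] [638. -29.   0.]
top clip 0.52 [415. 277.  23.  20.] [ 461. -137.    0.]
scene [  9. 382. 658.] [[-0.54, -0.58, 0.61], [-0.84, 0.36, -0.4], [0.01, -0.73, -0.68]]
scene nest 0.85 [270. 297.  22.  71.] [539. 120.   0.]
scene nest 0.82 [296. 362.  33.  79.] [409. 148.   0.]
scene nest 0.58 [333. 259.  52.  41.] [557. -15.   0.]
scene fence 0.71 [310. 231. 120.  27.] [640. -21.   0.]
scene fence 0.2 [333. 261.  53.  45.] [554. -12.   0.]
scene eye_loupe 0.95 [221. 263.  24.  33.] [651. 153.   0.]
scene eye_loupe 0.41 [334. 261.  55.  44.] [552. -14.   0.]
scene stamp 0.58 [408. 223.  15.  33.] [ 563. -187.    0.]
scene stamp 0.42 [312. 229. 119.  31.] [643. -25.   0.]
scene clip 0.77 [422. 267.  24.  18.] [ 462. -134.    0.]
```

View pics/top1.png

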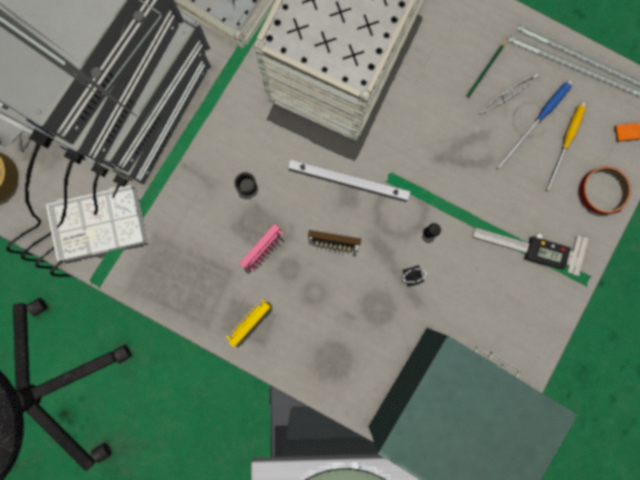

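View pics/scene1.png

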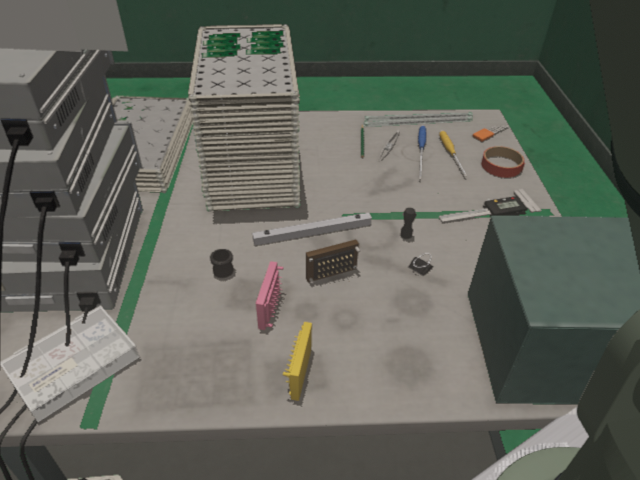

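```bash
cat > fit.py <<'E'
from h import *
from scipy.optimize import minimize
def mask_near(c,l,uv):
    rs=models.outline_of(c,l)
    r=min(rs,key=lambda r:np.hypot(*(np.array(r["bbox"][:2])-uv)))
    print(c,l,r["confidence"],np.round(r["bbox"])); return r["mask"].astype(np.uint8)
def box(x0,x1,y0,y1,z0,z1): return np.array([[x,y,z] for x in(x0,x1) for y in(y0,y1) for z in(z0,z1)],float)
STAND=[box(-12,0,-45,45,0,60),box(-16,-12,-35,35,8,52)]  # x towards fence, origin = heel
FLAT=[box(0,60,-45,45,0,12),box(8,52,-35,35,12,16)]
FENCE=[box(-8,8,-110,110,0,18)]
def sil(c,parts,p,S=4):
    co,si=np.cos(p[2]),np.sin(p[2]); M=np.zeros((480*S//4,640*S//4),np.uint8); M=np.zeros((480,640),np.uint8)
    for b in parts:
        w=np.c_[p[0]+co*b[:,0]-si*b[:,1],p[1]+si*b[:,0]+co*b[:,1],b[:,2]]
        h=cv2.convexHull(proj(c,w).astype(np.float32))
        cv2.fillConvexPoly(M,np.round(h*16).astype(np.int32),255,cv2.LINE_AA,4)
    return M/255.
def fit(masks,parts,p0):
    def cost(p):
        t=0
        for c,m in masks.items():
            s=sil(c,parts,p); t+=1-np.minimum(s,m).sum()/np.maximum(s,m).sum()
        return t
    best=None
    for dy in(-.15,0,.15):
        q=np.array(p0,float)+[0,0,dy]
        r=minimize(cost,q,method="Nelder-Mead",options=dict(initial_simplex=q+np.array([[0,0,0],[12,0,0],[0,12,0],[0,0,.15]]),xatol=.05,fatol=1e-4,maxiter=300))
        if best is None or r.fun<best.fun: best=r
    return best.x,best.fun
E
python3 - <<'E'
from fit import *
for c in("top","scene"): get_image(c)
f={"top":mask_near("top","fence",(349,184)),"scene":mask_near("scene","fence",(310,231))}
n={"top":mask_near("top","nest",(333,240)),"scene":mask_near("scene","nest",(333,259))}
for nm,ms,parts,p0 in(("fence",f,FENCE,(635,-25,-.2)),("nest",n,STAND,(540,0,-.1))):
    for k in(["top"],["scene"],["top","scene"]): print(nm,k,*fit({c:ms[c] for c in k},parts,p0))
q=manip.read_state()["eef_rot"];print(rot(q).round(3))
E
```

```text
top fence 0.85 [350. 181. 125.  41.]
scene fence 0.72 [312. 230. 119.  27.]
top nest 0.56 [335. 240.  54.  22.]
scene nest 0.62 [332. 261.  56.  43.]
fence ['top'] [ 6.36041210e+02 -2.40606189e+01 -2.96046494e-01] 0.17716634813025134
fence ['scene'] [ 6.35776581e+02 -2.27603274e+01 -2.81732744e-01] 0.15650765346657014
fence ['top', 'scene'] [ 6.36215783e+02 -2.26741952e+01 -2.86170074e-01] 0.33594185832897605
nest ['top'] [ 5.35920057e+02  5.12530775e+00 -1.94902960e-01] 0.17100604040824818
nest ['scene'] [ 5.36545759e+02  4.76512959e+00 -9.60169549e-02] 0.1306888480756615Traceback (most recent call last):
  File "<stdin>", line 6, in <module>
  File "fit.py", line 27, in fit
    r=minimize(cost,q,method="Nelder-Mead",options=dict(initial_simplex=q+np.array([[0,0,0],[12,0,0],[0,12,0],[0,0,.15]]),xatol=.05,fatol=1e-4,maxiter=300))
    res = _minimize_neldermead(fun, x0, args, callback, bounds=bounds,
                               **options)
    fxe = func(xe)
    fx = function(np.copy(x), *(wrapper_args + args))
  File "fit.py", line 22, in cost
    s=sil(c,parts,p); t+=1-np.minimum(s,m).sum()/np.maximum(s,m).sum()
  File "fit.py", line 15, in sil
    h=cv2.convexHull(proj(c,w).astype(np.float32))
                     ~~~~^^^^^
  File "h.py", line 6, in proj
    m=camera_model(cam); R=rot(m["rotation"]); p=(np.atleast_2d(P)-np.array(m["position"]))@R
ValueError: time passes only in moves, steps and waits
```

Call:
{"op": "send_rows", "data": {
  "targets": [
    [0,0,0,0,0,-0.85,0.4],
    [0,0,0,0,0,-0.85,0.4],
    [0,0,0,0,0,-0.85,0.4],
    [-0.36,-0.68,0,0,0,0,0.4],
    [-0.36,-0.68,0,0,0,0,0.4],
    [-0.36,-0.68,0,0,0,0,0.4],
    [-0.36,-0.68,0,0,0,0,0.4],
    [-0.36,-0.68,0,0,0,0,0.4],
    [-0.36,-0.68,0,0,0,0,0.4],
    [-0.36,-0.68,0,0,0,0,0.4],
    [-0.36,-0.68,0,0,0,0,0.4],
    [-0.36,-0.68,0,0,0,0,0.4]
  ]
}}

```text
time_s: 2.2
eef_pos: [390.5, 232.2, 231.5]
eef_rot: [0.0, 0.076, 0.997, 0.0]
wrist_force: [1.3, 0.5, -0.6]
gripper_width: 34.2
gripper_force: 0.0
```

Call:
{"op": "send_rows", "data": {
  "targets": [
    [-0.36,-0.68,0,0,0,0,0.4],
    [-0.36,-0.68,0,0,0,0,0.4],
    [-0.36,-0.68,0,0,0,0,0.4],
    [0,0,0,0,0,0,0.4],
    [0,0,0,0,0,0,0.4],
    [0,0,0,0,0,0,0.4]
  ]
}}

```text
time_s: 2.8
eef_pos: [427.9, 125.5, 231.3]
eef_rot: [-0.0, 0.075, 0.997, 0.0]
wrist_force: [0.2, -0.1, -0.0]
gripper_width: 34.2
gripper_force: 0.0
```

Call:
{"op": "send_rows", "data": {
  "targets": [
    [-0.29,-0.52,0,0,0,0,0.4],
    [-0.29,-0.52,0,0,0,0,0.4],
    [-0.29,-0.52,0,0,0,0,0.4],
    [-0.29,-0.52,0,0,0,0,0.4],
    [0,0,0.6,0,0,0,0.4],
    [0,0,0.6,0,0,0,0.4],
    [0,0,0.6,0,0,0,0.4],
    [0,0,0,0,0,0,0.4],
    [0,0,0,0,0,0,0.4]
  ]
}}

```text
time_s: 3.7
eef_pos: [469.7, 13.8, 141.8]
eef_rot: [-0.0, 0.075, 0.997, -0.0]
wrist_force: [0.5, -0.2, 0.3]
gripper_width: 34.1
gripper_force: 0.0
```

```bash
python3 - <<'E'
s=open('h.py').read()
s=s.replace("def proj(","CM={}\ndef cm(c):\n    if c not in CM: CM[c]=camera_model(c)\n    return CM[c]\ndef proj(").replace("m=camera_model(cam)","m=cm(cam)").replace("m or camera_model(cam)","m or cm(cam)")
open('h.py','w').write(s)
E
python3 - <<'E'
from fit import *
cm("wrist"); im=get_image("wrist"); cv2.imwrite("pics/w1.png",im)
for r in models.look_for("wrist","nest"): print(r)
m=mask_near("wrist","nest",(320,240))
x,c=fit({"wrist":m},STAND,(536,5,-.15)); print(x,c)
f=mask_near("wrist","fence",(320,100))
y,c=fit({"wrist":f},FENCE,(636,-23,-.285)); print(y,c)
for p,b in((x,STAND),(y,FENCE)):
    cs,_=cv2.findContours((sil("wrist",b,p)>.5).astype(np.uint8),0,2); cv2.drawContours(im,cs,-1,(0,255,0),1)
cv2.imwrite("pics/w1.png",im)
E
```

```text
{'bbox': [322.5, 326.9, 111.2, 67.9], 'confidence': 0.95}
{'bbox': [551.8, 71.2, 176.0, 142.4], 'confidence': 0.88}
{'bbox': [522.0, 285.9, 149.9, 143.9], 'confidence': 0.8}
wrist nest 0.76 [324. 326. 113.  68.]
[ 5.37182540e+02  1.00517377e+01 -1.88116224e-01] 0.37692051753906175
wrist fence 0.9 [315. 433. 134.  28.]
[ 6.76171459e+02  3.20568361e+01 -6.66771472e-01] 0.7085019159769013
```

View pics/w1.png

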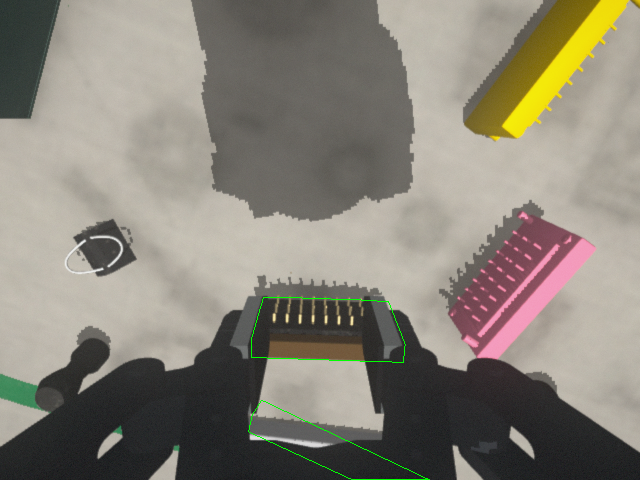

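Run:
```python
from h import *
im=cv2.imread("pics/w1.png"); 
for col in(285,300,320,340,355): print(col,[tuple(im[r,col]) for r in range(328,372,3)])
print(unproj("wrist",[[285,343],[350,343],[285,359],[350,359]],60).round(1))
print(proj("wrist",manip.read_state()["eef_pos"]))
```

```text
285 [(np.uint8(47), np.uint8(50), np.uint8(51)), (np.uint8(53), np.uint8(57), np.uint8(55)), (np.uint8(45), np.uint8(55), np.uint8(66)), (np.uint8(44), np.uint8(55), np.uint8(64)), (np.uint8(43), np.uint8(56), np.uint8(68)), (np.uint8(63), np.uint8(91), np.uint8(115)), (np.uint8(62), np.uint8(89), np.uint8(116)), (np.uint8(58), np.uint8(87), np.uint8(113)), (np.uint8(60), np.uint8(89), np.uint8(115)), (np.uint8(59), np.uint8(89), np.uint8(113)), (np.uint8(0), np.uint8(255), np.uint8(0)), (np.uint8(173), np.uint8(182), np.uint8(189)), (np.uint8(172), np.uint8(183), np.uint8(188)), (np.uint8(170), np.uint8(182), np.uint8(188)), (np.uint8(169), np.uint8(181), np.uint8(186))]
300 [(np.uint8(44), np.uint8(47), np.uint8(50)), (np.uint8(57), np.uint8(59), np.uint8(63)), (np.uint8(45), np.uint8(53), np.uint8(59)), (np.uint8(41), np.uint8(52), np.uint8(64)), (np.uint8(46), np.uint8(57), np.uint8(67)), (np.uint8(62), np.uint8(89), np.uint8(114)), (np.uint8(64), np.uint8(91), np.uint8(117)), (np.uint8(62), np.uint8(90), np.uint8(115)), (np.uint8(64), np.uint8(92), np.uint8(117)), (np.uint8(60),
[... 1727 characters left out ...]
.uint8(55), np.uint8(55), np.uint8(60)), (np.uint8(49), np.uint8(59), np.uint8(68)), (np.uint8(43), np.uint8(57), np.uint8(67)), (np.uint8(48), np.uint8(62), np.uint8(77)), (np.uint8(64), np.uint8(93), np.uint8(116)), (np.uint8(61), np.uint8(88), np.uint8(115)), (np.uint8(62), np.uint8(90), np.uint8(115)), (np.uint8(59), np.uint8(87), np.uint8(114)), (np.uint8(57), np.uint8(88), np.uint8(112)), (np.uint8(171), np.uint8(183), np.uint8(190)), (np.uint8(178), np.uint8(190), np.uint8(194)), (np.uint8(179), np.uint8(188), np.uint8(194)), (np.uint8(177), np.uint8(189), np.uint8(193))]
[[524.2 -13.4  60. ]
 [530.   24.5  60. ]
 [534.7 -15.2  60. ]
 [540.6  23.1  60. ]]
[[316.44593397 319.12922556]]
```

Call:
{"op": "send_rows", "data": {
  "targets": [
    [0,0,0.61,0,0,0,0.4],
    [0,0,0.61,0,0,0,0.4],
    [0,0,0.61,0,0,0,0.4],
    [-0.3,0,0,0,0,0,0.4],
    [-0.3,0,0,0,0,0,0.4],
    [-0.15,0,0,0,0,0,0.4],
    [-0.1,0,0,0,0,0,0.4],
    [-0.1,0,0,0,0,0,0.4],
    [-0.1,0,0,0,0,0,0.4]
  ]
}}

```text
time_s: 4.8
eef_pos: [521.9, 4.9, 50.8]
eef_rot: [0.0, 0.076, 0.997, -0.0]
wrist_force: [-3.2, -2.0, 21.1]
gripper_width: 34.5
gripper_force: 8.5
```

Run:
```python
from h import *
im=get_image("wrist");im2=get_image("scene")
cv2.imwrite("pics/w2.png",np.hstack([im[200:440,160:480],cv2.resize(im2[190:310,230:390],(320,240))]))
print(manip.read_state()["wrist_force"])
```

```text
[ 0.10127868 -0.28701401 -0.66573646]
```

View pics/w2.png

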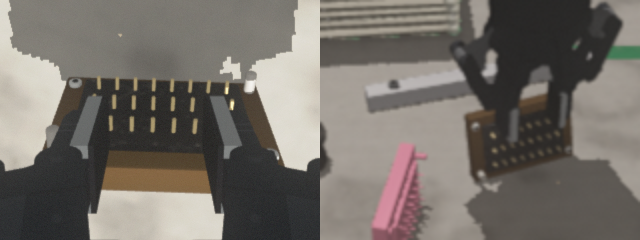

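Call:
{"op": "send_rows", "data": {
  "targets": [
    [0,0,0,0,0,0,0.4],
    [0,0,0,0,0,0,0.4]
  ]
}}

```text
time_s: 5.1
eef_pos: [521.3, 5.3, 49.9]
eef_rot: [-0.0, 0.076, 0.997, 0.0]
wrist_force: [-0.5, 0.7, 0.1]
gripper_width: 34.6
gripper_force: 0.0
```

Run:
```python
from fit import *
im=get_image("wrist");im2=get_image("scene");get_image("top")
n={"top":mask_near("top","nest",(335,230)),"scene":mask_near("scene","nest",(333,259))}
for k in(["top"],["scene"],["top","scene"]): print("flat",k,*fit({c:n[c] for c in k},FLAT,(537,5,-.18)))
cv2.imwrite("pics/w3.png",np.hstack([cv2.resize(im,(400,300)),cv2.resize(im2[180:300,250:410],(400,300))]))
```

```text
top nest 0.6 [260. 249.  40.  48.]
scene nest 0.76 [323. 256.  60.  36.]
flat ['top'] [ 5.37e+02  5.00e+00 -3.30e-01] 1.0
flat ['scene'] [ 5.39527910e+02  5.60581528e+00 -2.30450999e-01] 0.31158790055222785
flat ['top', 'scene'] [ 5.39527910e+02  5.60581528e+00 -2.30450999e-01] 1.3115879005522277
```

View pics/w3.png

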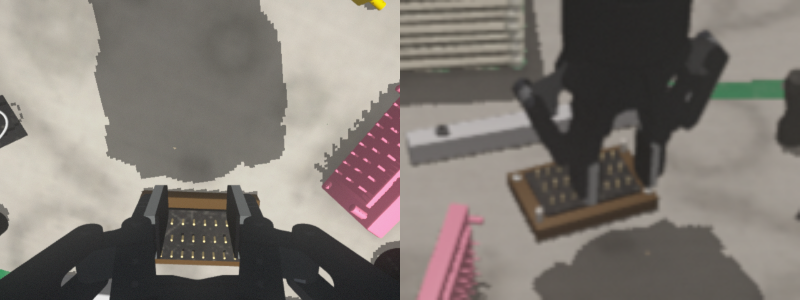

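Call:
{"op": "send_rows", "data": {
  "targets": [
    [0.4,0,0,0,0,0,0.4],
    [0.4,0,0,0,0,0,0.4],
    [0.3,0,0,0,0,0.56,0.4],
    [0,0,0,0,0,0.56,0.4],
    [0,0,0,0,0,0,0.4]
  ]
}}

```text
time_s: 5.85
eef_pos: [467.1, 13.6, 49.9]
eef_rot: [0.0, 0.143, 0.99, -0.0]
wrist_force: [-0.2, 0.3, 0.5]
gripper_width: 34.2
gripper_force: 0.0
```

Run:
```python
from fit import *
cm("wrist"); im=get_image("wrist");im2=get_image("scene");get_image("top")
n={"scene":mask_near("scene","nest",(323,256)),"top":mask_near("top","nest",(335,230)),"wrist":mask_near("wrist","nest",(320,350))}
for k in n: print("flat",k,*fit({k:n[k]},FLAT,(539,5,-.2)))
f={"scene":mask_near("scene","fence",(310,231)),"top":mask_near("top","fence",(349,184)),"wrist":mask_near("wrist","fence",(320,440))}
for k in f: print("fence",k,*fit({k:f[k]},FENCE,(636,-23,-.285)))
p=np.array([[0,-45,0],[0,45,0],[60,45,0],[60,-45,0]]);
for nm,q in(("539",(539.5,5.6,-.23)),):
    c,s=np.cos(q[2]),np.sin(q[2]); w=np.c_[q[0]+c*p[:,0]-s*p[:,1],q[1]+s*p[:,0]+c*p[:,1],p[:,0]*0+12]
    cv2.polylines(im,[proj("wrist",w).round().astype(np.int32)],True,(0,255,0),1)
q=(636,-23.5,-.285);c,s=np.cos(q[2]),np.sin(q[2]);
cv2.polylines(im,[proj("wrist",[(q[0]-8*c-s*y,q[1]-8*s+c*y,18) for y in(-110,110)]).round().astype(np.int32)],False,(255,0,0),1)
cv2.imwrite("pics/w4.png",im)
```

```text
scene nest 0.85 [322. 258.  57.  40.]
top nest 0.95 [337. 214.  53.  30.]
wrist nest 0.67 [319. 422. 133.  47.]
flat scene [ 5.37873012e+02  5.42599701e+00 -1.85711364e-01] 0.5064608616187383
flat top [ 5.43167108e+02  4.44647628e+00 -2.22003714e-01] 0.336000168476029
flat wrist [ 5.35921418e+02 -1.91368461e+01 -1.90833213e-01] 0.6315456005473551
scene fence 0.76 [291. 234.  74.  21.]
top fence 0.64 [348. 182. 124.  40.]Traceback (most recent call last):
  File "<stdin>", line 5, in <module>
  File "fit.py", line 5, in mask_near
    r=min(rs,key=lambda r:np.hypot(*(np.array(r["bbox"][:2])-uv)))
ValueError: min() iterable argument is empty
```

Call:
{"op": "send_rows", "data": {
  "targets": [
    [0,0.24,0.3,0,0,0,0.4],
    [0,0,0.3,0,0,0,0.4],
    [0,0,0.31,0,0,0,0.4],
    [-0.3,0,0,0,0,0,0.4],
    [-0.3,0,0,0,0,0,0.4],
    [-0.2,0,0,0,0,0,0.4],
    [-0.14,0,0,0,0,0,0.4],
    [-0.14,0,0,0,0,0,0.4],
    [-0.14,0,0,0,0,0,0.4],
    [-0.14,0,0,0,0,0,0.4],
    [-0.14,0,0,0,0,0,0.4],
    [0,0,0,0,0,0,0.4]
  ]
}}

```text
time_s: 7.5
eef_pos: [543.4, 3.5, 4.3]
eef_rot: [0.0, 0.143, 0.99, -0.0]
wrist_force: [-0.2, -0.6, -0.5]
gripper_width: 33.8
gripper_force: 0.0
```

Run:
```python
from fit import *
cm("wrist"); im=get_image("wrist");im2=get_image("scene");im3=get_image("top")
n={"scene":mask_near("scene","nest",(323,250)),"top":mask_near("top","nest",(335,210))}
for k in n: print("flat",k,*fit({k:n[k]},FLAT,(559,0,-.28)))
cv2.imwrite("pics/w4.png",np.hstack([cv2.resize(im,(400,300)),cv2.resize(im2[180:300,230:390],(400,300))]))
s=manip.read_state();print(s["eef_pos"],s["wrist_force"])
```

```text
scene nest 0.57 [322. 252.  58.  29.]
top nest 0.8 [261. 250.  45.  47.]
flat scene [ 5.53866324e+02  9.02636203e-01 -2.74595329e-01] 0.6019983467608805
flat top [ 5.59e+02  0.00e+00 -4.30e-01] 1.0
[542.31558112   3.82442639   4.32357983] [-0.31307008  0.85279289  0.07791   ]
```

View pics/w4.png

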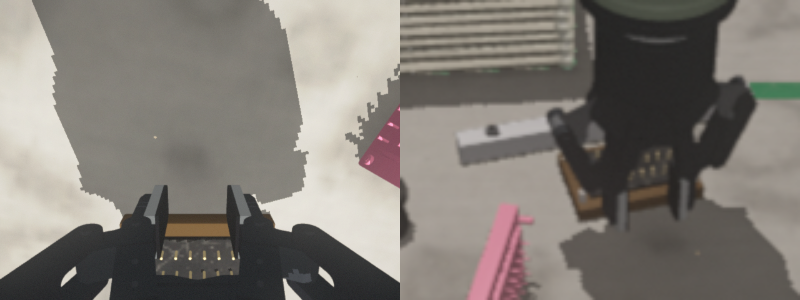

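Call:
{"op": "send_rows", "data": {
  "targets": [
    [-0.1,0,0,0,0,0,0.4],
    [-0.1,0,0,0,0,0,0.4],
    [-0.08,0,0,0,0,0,0.4],
    [-0.05,0,0,0,0,0,0.4],
    [-0.04,0,0,0,0,0,0.4],
    [0,0,0,0,0,0,0.4]
  ]
}}

```text
time_s: 8.35
eef_pos: [560.5, -1.6, 4.3]
eef_rot: [0.0, 0.143, 0.99, -0.0]
wrist_force: [-0.6, 0.4, -0.5]
gripper_width: 33.9
gripper_force: 0.0
```

Call:
{"op": "send_rows", "data": {
  "targets": [
    [-0.04,0,0,0,0,0,0.4],
    [0,0,0,0,0,0,0.4]
  ]
}}

```text
time_s: 8.55
eef_pos: [561.1, -1.6, 4.1]
eef_rot: [-0.001, 0.142, 0.99, 0.0]
wrist_force: [-7.2, 2.8, 4.2]
gripper_width: 33.9
gripper_force: 3.8
```

Call:
{"op": "send_rows", "data": {
  "targets": [
    [-0.04,0,0,0,0,0,0.4],
    [0,0,0,0,0,0,0.4]
  ]
}}

```text
time_s: 8.75
eef_pos: [561.3, -1.7, 3.9]
eef_rot: [-0.003, 0.142, 0.99, 0.0]
wrist_force: [-17.4, 6.1, 12.3]
gripper_width: 33.7
gripper_force: 9.1
```

Call:
{"op": "send_rows", "data": {
  "targets": [
    [-0.03,0,0,0,0,0,0.4],
    [0,0,0,0,0,0,0.4]
  ]
}}

```text
time_s: 8.95
eef_pos: [561.4, -1.7, 3.8]
eef_rot: [-0.004, 0.142, 0.99, 0.0]
wrist_force: [-25.5, 8.1, 20.8]
gripper_width: 34.4
gripper_force: 13.2
```

Call:
{"op": "send_rows", "data": {
  "targets": [
    [0.1,0,0,0,0,0,0.4],
    [0.2,0,0,0,0,0,0.4],
    [0.4,0,0,0,0,0,0.4],
    [0.5,0,0,0,0,0,0.4],
    [0.5,0,-0.5,0,0,0,0.4],
    [0.3,0,-0.7,0,0,0,0.4],
    [0,0,-0.7,0,0,0,0.4],
    [0,0,-0.7,0,0,0,0.4],
    [0,0.6,-0.5,0,0,0,0.4],
    [0,0.7,0,0,0,0,0.4],
    [0,0.7,0,0,0,0,0.4],
    [0,0,0,0,0,0,0.4]
  ]
}}

```text
time_s: 10.15
eef_pos: [498.4, 125.8, 159.4]
eef_rot: [0.001, 0.14, 0.99, 0.001]
wrist_force: [0.1, -1.2, -0.9]
gripper_width: 34.2
gripper_force: 0.0
```

Run:
```python
from fit import *
cm("wrist"); im=get_image("wrist");im2=get_image("scene");im3=get_image("top")
n={"scene":mask_near("scene","nest",(315,240)),"top":mask_near("top","nest",(340,210))}
for k in n: print("flat",k,*fit({k:n[k]},FLAT,(570,-4,-.28)))
cv2.imwrite("pics/w5.png",np.vstack([np.hstack([cv2.resize(im,(400,300)),cv2.resize(im2[180:300,230:390],(400,300))]),cv2.resize(im3[145:265,240:560],(800,300),interpolation=2)]))
```

```text
scene nest 0.85 [321. 243.  56.  37.]
top nest 0.56 [344. 202.  55.  44.]
flat scene [ 5.71197639e+02 -3.90607001e+00 -3.09080744e-01] 0.14468902437501396
flat top [ 5.69887352e+02 -5.76617356e+00 -2.70145384e-01] 0.09791071905682569
```

View pics/w5.png

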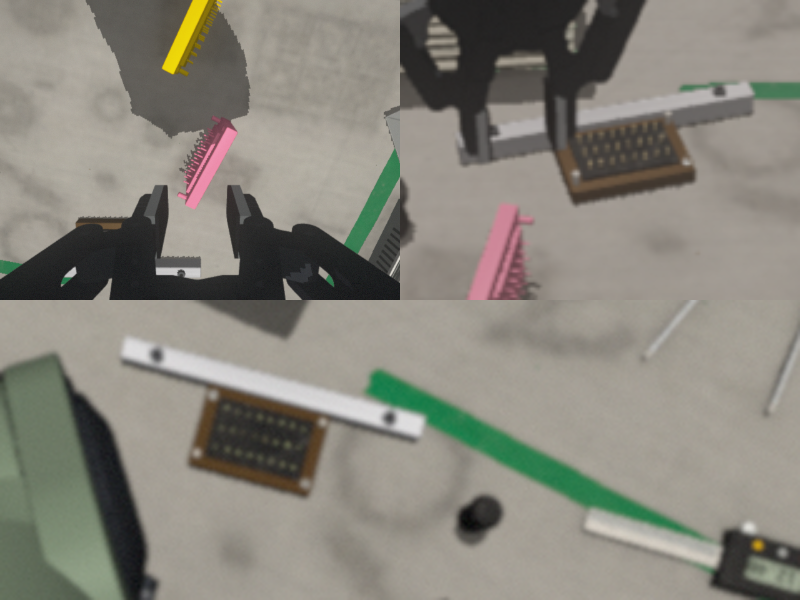

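```bash
python3 -c "
from bench import manip
print(manip.finish_job())"
```

```text
the job is handed in; nothing more can be done
None
```

I tipped the brown nest over towards the bar and pushed it until it stopped hard against it. It now lies pins up, roughly centred on the bar's length, and I handed the job in at about 10 s. Flushness rests on that firm stop at about 25 N and the last pictures, with no close-up of the seam; I did not re-measure the loupe, stamp and clip, but the fingers stayed clear of them.

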